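Turn a slide carrier face up with a lifter

ROBOT

A 6-joint arm with a two-finger parallel gripper is mounted at the origin on a cart in front of the work surface, level with it; the furniture and walls round the work are solid. World frame = base frame: x ahead of the robot, y to its left, z up, the work surface at z = 0. Lengths are in mm, angles in degrees, forces in N, time in s.
With the tool pointing down it reaches from about 300 to 850 mm from the base axis. Payload 4.2 kg.
Tool frame: the origin (TCP) lies on the centre line of the jaws, within the pads' length; the fingertips stand 19 mm ahead of it and the grasp point (between the pads) is the TCP; z points along the fingers, y is the direction in which the jaws open and shut (so a half turn about z gives the same grasp; the last joint's range is limited). The gripper opens to 91 mm and grips with 3 to 60 N. Pads are 32 mm wide; open, the fingers measure 118 mm over their backs; the gripper's body (76 mm by 178 mm) begins 60 mm behind the grasp point.
Start: joints at [-71.849, 18.312, 89.639, -0, 72.044, -1.146], TCP at [190.023, -542.709, 232.976] pointing down, gripper open.
Joint ranges: [-177.97, 177.97], [-48.28, 115.42], [12.27, 149.76], [-77.06, 257.06], [2.81, 150.46], [-146.56, 146.56]. Speed limits (degrees/s): [147.25, 147.25, 180, 180, 180, 180].

INTERFACE

Orientations are given as [roll, pitch, yaw] about the fixed x, y, z axes, in that order (R = Rz(yaw) Ry(pitch) Rx(roll)).
In Python, from bench import status, optics, order gives the robot as it stands. The module is installed in compiled form; this text tells all that it offers.
- The arm moves only by the tool carry_out, never from a script. Its argument "targets" is a list that holds one entry, the list of rows, each a list of 7 numbers: the gripper's target within -1 to 1 (shut at 1, half-way at 0, fully open at -1), then the shift along the tool's x, y, z as a fraction of full scale, then the turn, a rotation vector about the tool's x, y, z as a fraction of full scale. A call has 1 to 12 rows; each row is the pose to reach, as a shift and turn from the pose commanded when the call began, along the tool's axes at that moment; what a row does not reach only later rows make up. Full scale, the value 1, is 500 mm for a shift and 90 degrees for a turn. A row lasts 1/12 s, in which the tool goes at most 41.7 mm and 7.16 degrees, less where a joint would pass 70% of its speed; a pose out of reach is approached as far as the arm can. A call with a number of a shift or a turn outside -1 to 1 is refused whole. A call with a gripper value outside its range is refused whole. The fingers move at their own pace and stop on an object; "squeeze" is the grip in N (left out, the last holds). Time passes only in rows, so rows that repeat a pose let the fingers close. It gives the time, the measured TCP pose, the force and the opening at its end, in the units of the state.
- status.observe(): the state, without advancing time (a new reading comes with each control period).
- optics.camera(name): name is "scene" or "top"; returns (picture, depth): 400x640x3 uint8, blue, green, red; 400x640 float32, mm along the optical axis (not along the pixel's ray), 0 where there is no reading.
- optics.calibration(name): a dict with "fx", "fy", "cx", "cy" (pixels), "extrinsics" (4x4, takes a point from camera to world coordinates). Camera axes: x right, y up, looking along -z (the intrinsics and any distortion apply to the point x, -y, -z); pixel columns grow to the right and rows downward; lengths in mm; the calibration is good to about 2 mm. A picture is of the moment at which its call begins. calibration takes no time and is no camera call.
- order.job_done(): hands the job in, once; it reports no verdict.
The state is a dict: "clock": time; "q": joint angles; "joint_vel": joint speeds; "joint_torque": joint torques, N m; "tcp_pos": TCP position; "tcp_rot": TCP orientation; "wrist_force": force on the tool from outside, world axes, zero at the start; "ft_torque": the same for the moment, N m; "opening": finger opening in mm.
Only numpy, scipy, OpenCV 4.12 (cv2) and the standard library are available. Lean on these libraries where they do the work, as an engineer would, in place of code of your own. Each camera call takes 0.05 s, during which the arm holds its last target. There are 200 camera calls.

TASK

The white microscope-slide carrier lies face down on the low side of the turnover stand. Slide the stand's hold-down lock fully away from the carrier to its end stop, then take the lifter, slide its blade under the carrier's front edge and tip the carrier over the step so that it lies flat, face up, on the raised deck. Do not touch the carrier with the gripper, leave the lock open and the other things alone, and stand the lifter flat on the bare worktop again.

Things in the scene. Friction and masses are not known exactly. Their poses are not given: they have to be found in the camera images.
- stand: Fixed plain dark steel turnover stand. Origin on the worktop, under the middle of its step; x points away from the robot, from the low side over the step to the raised deck; y towards the lock; z up. Base plate 4 mm thick, from x = -84 to +94 mm, 112 mm wide (y); the lock's rail, 18 mm high, stands out beside it on the +y side to y = 130 mm.
- stand_gap (a point): Middle of the gap under the carrier, at the stand's x = -34, y = 0, z = 8 mm. Two ribs along x, 9 mm wide, at y = -40 and +40 mm of the stand carry the carrier on their tops at z = 12 mm, so between them and above the base plate there is a gap 8 mm high and 71 mm wide, open to the front (-x).
- stand_deck (a point): Middle of the top of the raised deck, at the stand's x = 41, y = 0, z = 16 mm. The deck is flat from the step at x = 0, which rises 4 mm above the ribs, to a 6 mm high lip at its back, x = 82 to 88 mm; it is 104 mm wide.
- carrier: Loose white plate 64 (x) x 92 (y) x 8 mm (z), about 70 g, origin at its centre. Open face with two glass slides on its -z side, plain back +z. It starts face down (z up) on the ribs, underside 12 mm above the worktop, its y along the stand's y, far edge about 1 mm from the step. It tips about its far edge against the step, and once past upright falls onto the deck by itself.
- lock (a joint): Travel of the hold-down lock along the stand's +y, away from the carrier, in m: 0 to 0.006 at the start, its steel tongue then reaching over the carrier's edge and keeping it down; 0.030 at the end stop (open, tongue clear). Moves against about 1.5 N of friction and stays where it is left.
- lock_grip (a point): Middle of the lock's upright black grip fin: 12 mm (stand's x) x 18 mm (stand's y) x 34 mm high, this point 48 mm above the worktop, fin top at 60 mm; the 18 mm wide steel bar below the fin has its top at 26 mm. Moves with the lock; with the lock shut it lies at x = -42, y = 73 mm of the stand.
- lifter: Loose lifter: flat steel blade 120 x 32 x 2 mm with a black bar grip above it on two thin posts, about 100 g. Origin on the underside of the blade, below the middle of the grip; x along the blade to its free tip at x = +85 mm, rear end at x = -35 mm; z up. The grip is 60 mm long (along x), 14 mm wide (y), from z = 22 to 44 mm. It stands flat on its blade on the worktop.
- petri: Bystander: clear round petri dish, 65 mm across, 15 mm high, origin at the centre of its underside.
- vial_a: Bystander: small clear vial with black cap, 30 mm across, 50 mm high, origin at the centre of its underside.
- timer: Bystander: white square kitchen-type timer, 62 x 62 x 19 mm, origin at the centre of its underside. Behind it and to both sides of it stand fixed pump cases: one from world x = 0.62, y = -0.21 to 0.05, 190 mm high with a tape roll on it, one from x = 0.53, y = -0.57 to -0.31, 290 mm high; keep the arm clear of them.
- reagent_2: Bystander: white plastic bottle, 56 mm across, 118 mm high, origin at the centre of its underside.
There are look-alikes about, which are no part of the job. There is more than one size of the lifter; the one meant has the size given above.

How it is judged (in metres and radians):
On the way, in this order (a step that is already met when the one before it is completed fails the run):
1. the lock is slid open to its end stop (value of joint lock above 0.025 m), for 0.2 s.
2. the lifter holds the carrier tipped up (contact force between lifter and carrier above 0.03 N and angle between carrier's own z axis and vertical between 0.35 and 1.75 rad), for 0.15 s.
At the end, for the whole second after the job is handed in: The carrier lies face up and flat (within 8 degrees) on the raised deck, its centre 20 to 60 mm behind the step and within 25 mm of the stand's middle line; the lock is within 5 mm of its open stop; the lifter stands flat on its blade on the bare worktop (not on the stand); all at rest (angle between carrier's own z axis and vertical above 3 rad and x of carrier in the frame of stand between 0.02 and 0.06 m and y of carrier in the frame of stand between -0.025 and 0.025 m and z of carrier in the frame of stand between 0.016 and 0.025 m and linear speed of each of carrier, lifter below 0.02 m/s and value of joint lock above 0.025 m and height (world z) of lifter below 0.003 m and angle between lifter's own z axis and vertical below 0.08 rad); the robot touches nothing.
It fails at once if the gripper or arm touches the carrier (contact force between any of the fingers, the arm and carrier above 0.5 N).
It fails at once if a bystander is displaced by more than 30 mm (distance of any of petri, vial_a, timer, reagent_2 from where it was at the start of the episode above 0.03 m).
It also fails if it takes over 64 s, if anything falls off the work surface, if the arm or the gripper's body presses on something with over 40 N, if the wrist force passes 120 N, or if a joint passes its speed limit or range.

## Working session

There is one attempt and no reset: what is moved stays moved. The work goes in short steps, Python scripts to look and compute and a tool call to move; the robot and the scene stay as the last step left them, time stands still between calls to the robot, and variables do not carry over. Pictures are saved under pics/ and viewed, about 8 in all and at most 12, crops included, and the job is handed in when it is done.

Besides the shell and the picture viewer there is one more tool, called after "Emit:" by a JSON object that holds its "api" and its "payload", one argument or row to a line. carry_out: Moves the arm, as the interface text tells. Shift numbers are shares of 500 mm and turn numbers shares of 90 degrees, none past 1 either way. Its arguments: {"type":"object","properties":{"targets":{"type":"array","items":{"type":"array","items":{"type":"array","items":{"type":"number"}}}},"squeeze":{"type":"number"}},"required":["targets"]}

```bash
mkdir -p pics; ls; cat > h.py <<'E'
import numpy as np, cv2
from bench import status, optics, order
def grab(n):
    p,d=optics.camera(n); c=optics.calibration(n); np.savez(f'{n}.npz',p=p,d=d); return p,d,c
def load(n):
    z=np.load(f'{n}.npz'); return z['p'],z['d'],optics.calibration(n)
def world(d,c):
    v,u=np.mgrid[0:d.shape[0],0:d.shape[1]]
    X=(u-c['cx'])/c['fx']*d; Y=-(v-c['cy'])/c['fy']*d
    P=np.stack([X,Y,-d,np.ones_like(d)],-1); W=P@np.array(c['extrinsics']).T
    W=W[...,:3].copy(); W[d==0]=np.nan; return W
def proj(pts,c):
    P=np.c_[np.atleast_2d(pts),np.ones(len(np.atleast_2d(pts)))]@np.linalg.inv(np.array(c['extrinsics'])).T
    return np.c_[c['cx']+c['fx']*P[:,0]/-P[:,2], c['cy']-c['fy']*P[:,1]/-P[:,2]]
E
python3 - <<'E'
from h import *
for n in('scene','top'):
    p,d,c=grab(n); cv2.imwrite(f'pics/{n}1.png',p); print(n,c)
print(status.observe())
E
```

```text
pics
scene {'fx': 488.4536043046685, 'fy': 488.4536043046685, 'cx': 320.7070311308134, 'cy': 200.63721890791544, 'extrinsics': array([[ 9.98132178e-01,  4.22452845e-02, -4.41303989e-02,
         4.74321696e+02],
       [-6.08129831e-02,  7.55956553e-01, -6.51790971e-01,
        -1.01806169e+03],
       [ 5.82556926e-03,  6.53257243e-01,  7.57113623e-01,
         1.26466267e+03],
       [ 0.00000000e+00,  0.00000000e+00,  0.00000000e+00,
         1.00000000e+00]])}
top {'fx': 454.8170207547995, 'fy': 454.8170207547995, 'cx': 316.98784435918003, 'cy': 198.01380001725576, 'extrinsics': array([[-5.35195305e-03,  9.98462133e-01, -5.51790316e-02,
         4.51066791e+02],
       [-9.99612412e-01, -6.84933821e-03, -2.69835496e-02,
         1.45731700e+00],
       [-2.73199923e-02,  5.50132302e-02,  9.98111799e-01,
         1.39909508e+03],
       [ 0.00000000e+00,  0.00000000e+00,  0.00000000e+00,
         1.00000000e+00]])}
{'clock': 0.1, 'q': array([-7.18491280e+01,  1.83458065e+01,  8.96970768e+01, -6.30470433e-04,
        7.20429191e+01, -1.14648049e+00]), 'joint_vel': array([ 0.03043532, -0.08815615, -0.10236135, -0.10822981, -0.03412357,
       -0.01796362]), 'joint_torque': array([ 5.35365689e-04, -4.13331521e+01, -2.32508451e+01,  7.29101943e-02,
        4.22098394e-02, -5.12295810e-05]), 'tcp_pos': array([ 189.88816594, -542.31643117,  232.24194451]), 'tcp_rot': array([-1.79914203e+02, -1.11743224e-03,  1.92975465e+01]), 'wrist_force': array([ 0.46692703, -0.18960306, -0.93613533]), 'ft_torque': array([-0.01077062,  0.04225083,  0.03339662]), 'opening': 91.23768959725561}
```

View pics/top1.png

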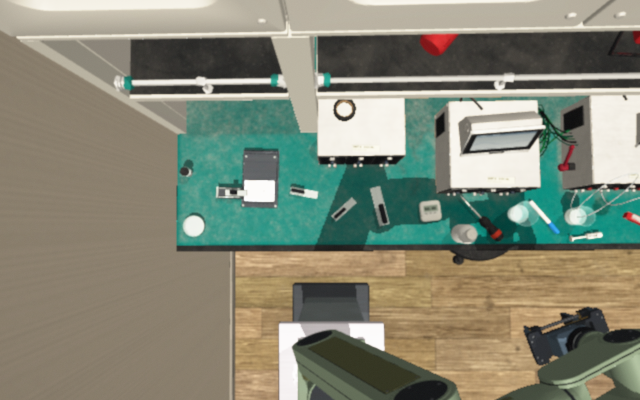

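View pics/scene1.png

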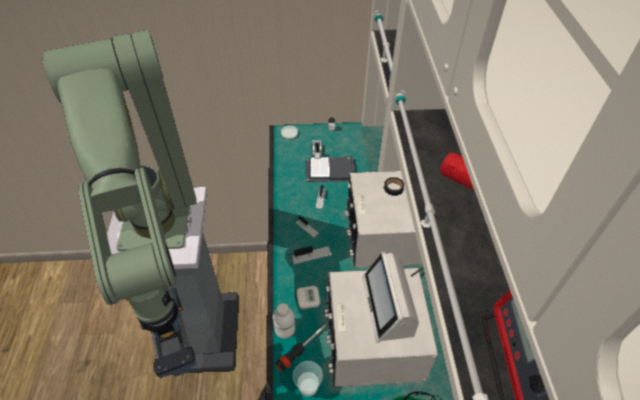

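The top view shows the stand at (260,180), with the white carrier at (260,192) and the lock at (230,192). The lifter could be any of three things: (303,191), (343,209) or (380,206). I'll measure those and check a close crop.

```bash
python3 - <<'E'
from h import *
p,d,c=load('top'); W=world(d,c)
cr=p[140:245,175:455]; cv2.imwrite('pics/crop1.png',cv2.resize(cr,(784,294),interpolation=cv2.INTER_CUBIC)[:, :])
# two tiles stacked: left and middle at x6
a=cv2.resize(p[145:240,180:312],(792,570),interpolation=cv2.INTER_CUBIC)
b=cv2.resize(p[180:232,285:415],(780,312),interpolation=cv2.INTER_CUBIC)
cv2.imwrite('pics/a.png',a);cv2.imwrite('pics/b.png',b)
for n,(u,v) in dict(table=(300,225),carrier=(260,192),deck=(260,165),l1=(303,191),l2=(343,209),l3=(380,206),petri=(194,226),vial=(186,172),timer=(430,211),bottle=(463,232)).items(): print(n,W[v,u].round(1))
# gray non-teal pixels in lifter region
hsv=cv2.cvtColor(p,cv2.COLOR_BGR2HSV)
m=((hsv[...,1]<90)).astype(np.uint8); 
n,lab,st,ce=cv2.connectedComponentsWithStats(m)
for i in range(1,n):
    x,y,w,h,ar=st[i]
    if 285<x<400 and 175<y<240 and ar>40:
        q=W[lab==i]; q=q[~np.isnan(q[:,0])]; r=cv2.minAreaRect(q[:,:2].astype(np.float32)); print(st[i],r,np.percentile(q[:,2],[5,50,95]).round(1))
E
```

```text
table [445.7  92.2  -3.2]
carrier [546.9 212.6  19.8]
deck [629.5 212.5  21.2]
l1 [548.6  80.9  26. ]
l2 [493.1 -39.6  30.9]
l3 [ 501.1 -149.5   39.6]
petri [444.4 415.4  16.8]
vial [606.4 430.5  52.4]
timer [ 485.9 -302.3   17.2]
bottle [ 423.6 -379.2   87.4]
[289 186  30  13 244] ((546.5177001953125, 80.61787414550781), (88.69660186767578, 26.444580078125), 78.1810073852539) [-3.   2.3 32.5]
[369 186  21  41 467] ((503.62030029296875, -151.7539825439453), (123.24138641357422, 36.21818923950195), 13.362990379333496) [-2.8  3.  44.7]
[331 197  26  25 253] ((494.7601013183594, -42.109230041503906), (27.109359741210938, 88.80174255371094), 40.60792922973633) [-2.8  1.8 32.5]
```

View pics/a.png

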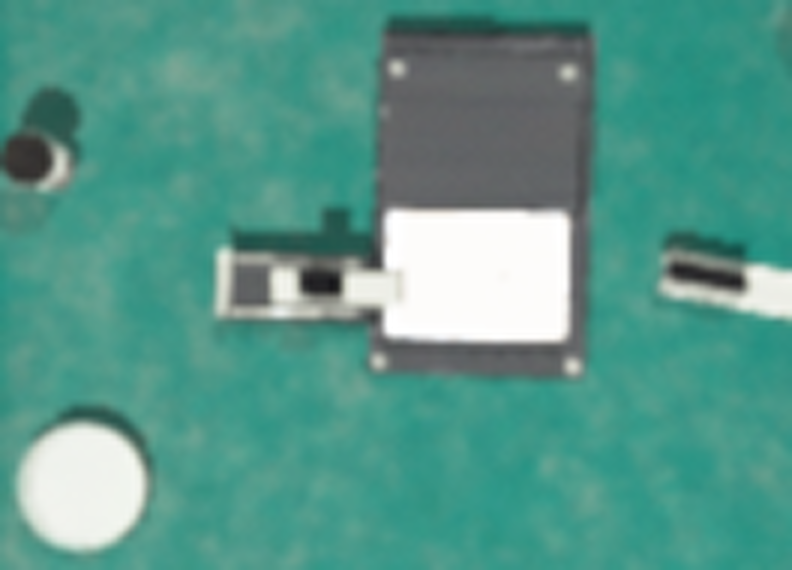

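View pics/b.png

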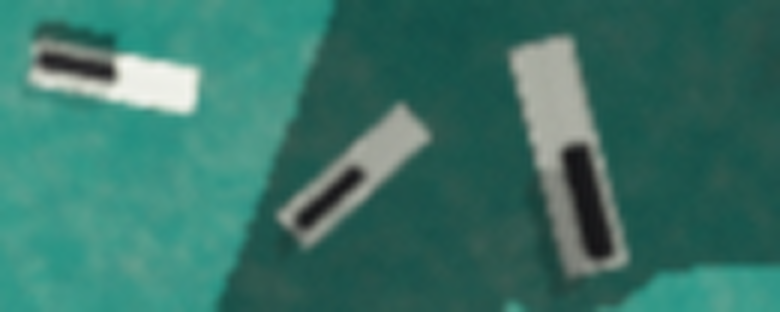

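The third candidate, at (380,206), is the right lifter: it measures 123 x 36 mm with its top at 44, and its tip points away from the robot (+x). The other two are about 88 mm long. Next I'll fit the stand, lock and lifter poses using known-height planes.

```bash
cat >> h.py <<'E'
def plane(uv,z,c):
    uv=np.atleast_2d(np.float64(uv)); E=np.array(c['extrinsics'])
    r=np.c_[(uv[:,0]-c['cx'])/c['fx'],-(uv[:,1]-c['cy'])/c['fy'],-np.ones(len(uv))]@E[:3,:3].T
    o=E[:3,3]; return o+r*((z-o[2])/r[:,2])[:,None]
def rect(m,z,c):
    n,lab,st,ce=cv2.connectedComponentsWithStats(m.astype(np.uint8)); i=1+np.argmax(st[1:,4])
    cs,_=cv2.findContours((lab==i).astype(np.uint8),cv2.RETR_EXTERNAL,cv2.CHAIN_APPROX_NONE)
    uv=max(cs,key=len)[:,0]; q=plane(uv,z,c)[:,:2]
    # area-moment centre & axis are less biased than the hull
    v,u=np.where(lab==i); w=plane(np.c_[u,v],z,c)[:,:2]; C=np.cov(w.T); l,V=np.linalg.eigh(C)
    return dict(center=w.mean(0).round(1),axis=np.degrees(np.arctan2(V[1,1],V[0,1])).round(2),size=np.sqrt(12*l[::-1]).round(1),rect=cv2.minAreaRect(q.astype(np.float32)))
E
python3 - <<'E'
from h import *
p,d,c=load('top'); hsv=cv2.cvtColor(p,cv2.COLOR_BGR2HSV); V=hsv[...,2]; S=hsv[...,1]
def box(u0,u1,v0,v1):
    m=np.zeros(V.shape,bool); m[v0:v1,u0:u1]=1; return m
lift=box(365,395,182,230)
print('lifter all z2',rect(lift&(S<90),2,c)); print('grip z44',rect(lift&(V<50)&(S<130),44,c))
print('carrier z20',rect(box(244,278,170,204)&(V>200)&(S<60),20,c))
print('fin z60',rect(box(228,240,184,198)&(V<60),60,c))
st=box(241,282,145,210)&(S<70); print('stand z10',rect(st,10,c))
# corners in crop a coords (x6)
A=lambda x,y:(180+x/6-.4,145+y/6-.4)
for n,xy,z in [('front L',(372,370),4),('front R',(583,376),4),('back L',(385,25),22),('back R',(593,32),22),('car TL',(384,208),20),('car TR',(571,210),20),('car BL',(381,338),20),('car BR',(569,343),20)]:
    print(n,plane(A(*xy),z,c)[0].round(1))
print(p[215:232:2,372:388:4].tolist()[0], p[205,376:388].tolist())
E
```

```text
lifter all z2 {'center': array([ 503.4, -151.4]), 'axis': np.float64(-166.59), 'size': array([123. ,  35.5]), 'rect': ((503.53399658203125, -151.20620727539062), (123.27456665039062, 35.6583251953125), 13.311656951904297)}
grip z44 {'center': array([ 479.3, -156. ]), 'axis': np.float64(-165.92), 'size': array([54. , 11.4]), 'rect': ((478.98846435546875, -156.07278442382812), (53.109169006347656, 10.786322593688965), 13.271418571472168)}
carrier z20 {'center': array([551.7, 215.5]), 'axis': np.float64(87.27), 'size': array([94. , 66.1]), 'rect': ((551.5528564453125, 215.72642517089844), (92.36302185058594, 64.28919219970703), 89.61727142333984)}
fin z60 {'center': array([546.2, 286.8]), 'axis': np.float64(66.28), 'size': array([14.8, 10.5]), 'rect': ((546.16455078125, 286.8502197265625), (12.040779113769531, 8.923084259033203), 89.58963012695312)}
stand z10 {'center': array([589.1, 214.8]), 'axis': np.float64(177.57), 'size': array([175., 111.]), 'rect': ((589.6683959960938, 215.6833038330078), (112.58538055419922, 175.17860412597656), 88.23202514648438)}
front L [504.3 271.9   4. ]
front R [500.5 163.1   4. ]
back L [679.9 262.4  22. ]
back R [675.3 155.9  22. ]
car TL [586.3 263.   20. ]
car TR [584.5 167.4  20. ]
car BL [519.9 264.3  20. ]
car BR [516.8 168.4  20. ]
[[76, 85, 39], [93, 100, 83], [94, 99, 98], [30, 30, 29]] [[161, 170, 167], [151, 160, 157], [106, 112, 110], [43, 45, 44], [30, 29, 29], [31, 29, 28], [40, 40, 41], [98, 105, 101], [122, 132, 116], [99, 110, 72], [80, 89, 35], [75, 84, 28]]
```

```bash
cat > go.py <<'E'
import sys
from h import *
from scipy.spatial.transform import Rotation as Ro
O=np.array([584.7,214.3]); YAW=-2.2
def stand(x,y):
    a=np.radians(YAW); return O+np.array([[np.cos(a),-np.sin(a)],[np.sin(a),np.cos(a)]])@[x,y]
def goal(x,y,z,yaw,nose=0):
    # nose: nose-up tilt of held lifter, about its own y axis
    s=status.observe(); R0=Ro.from_euler('xyz',s['tcp_rot'],degrees=True)
    R1=Ro.from_euler('z',yaw,degrees=True)*Ro.from_euler('y',-nose,degrees=True)*Ro.from_euler('x',180,degrees=True)
    sh=R0.inv().apply(np.array([x,y,z])-s['tcp_pos'])/500; t=np.degrees((R0.inv()*R1).as_rotvec())/90
    print('from',s['tcp_pos'].round(1),s['tcp_rot'].round(2),'q',s['q'].round(1),'t',round(s['clock'],2))
    print('to',np.round([x,y,z],1),'->',sh.round(4).tolist(),t.round(4).tolist())
E
python3 - <<'E'
from go import *
print('lock fin',stand(-42,73),stand(-42,103))
goal(368,-126,233,53)
E
```

```text
lock fin [545.53326757 288.85848088] [546.68490185 318.83636837]
from [ 189.9 -542.3  232.2] [-179.91   -0.     19.3 ] q [-71.8  18.3  89.7  -0.   72.   -1.1] t 0.1
to [ 368 -126  233] -> [0.6114, -0.6681, -0.0005] [-0.0009, -0.0003, -0.3745]
```

Emit:
{"api": "carry_out", "payload": {
  "targets": [
    [[-0.5, 0.611, -0.668, 0, 0, 0, -0.374], [-0.5, 0.611, -0.668, 0, 0, 0, -0.374], [-0.5, 0.611, -0.668, 0, 0, 0, -0.374], [-0.5, 0.611, -0.668, 0, 0, 0, -0.374], [-0.5, 0.611, -0.668, 0, 0, 0, -0.374], [-0.5, 0.611, -0.668, 0, 0, 0, -0.374], [-0.5, 0.611, -0.668, 0, 0, 0, -0.374], [-0.5, 0.611, -0.668, 0, 0, 0, -0.374], [-0.5, 0.611, -0.668, 0, 0, 0, -0.374], [-0.5, 0.611, -0.668, 0, 0, 0, -0.374], [-0.5, 0.611, -0.668, 0, 0, 0, -0.374], [-0.5, 0.611, -0.668, 0, 0, 0, -0.374]]
  ]
}}

```text
clock: 1.1
tcp_pos: [369.4, -121.4, 232.8]
tcp_rot: [-179.9, -0.2, 53.4]
wrist_force: [0.4, 0.1, -0.5]
opening: 68.6
```

```bash
python3 - <<'E'
from go import *
goal(546,291,130,87.8)
E
```

```text
from [ 369.4 -121.4  232.8] [-1.7995e+02 -1.6000e-01  5.3370e+01] q [-20.    1.2 111.2   0.2  67.6  16.5] t 1.1
to [546 291 130] -> [0.8721, -0.2085, 0.2083] [-0.0, -0.0019, -0.3825]
```

Emit:
{"api": "carry_out", "payload": {
  "targets": [
    [[0, 0.872, -0.208, 0.208, 0, 0, -0.382], [0, 0.872, -0.208, 0.208, 0, 0, -0.382], [0, 0.872, -0.208, 0.208, 0, 0, -0.382], [0, 0.872, -0.208, 0.208, 0, 0, -0.382], [0, 0.872, -0.208, 0.208, 0, 0, -0.382], [0, 0.872, -0.208, 0.208, 0, 0, -0.382], [0, 0.872, -0.208, 0.208, 0, 0, -0.382], [0, 0.872, -0.208, 0.208, 0, 0, -0.382], [0, 0.872, -0.208, 0.208, 0, 0, -0.382], [0, 0.872, -0.208, 0.208, 0, 0, -0.382], [0, 0.872, -0.208, 0.208, 0, 0, -0.382], [0, 0.872, -0.208, 0.208, 0, 0, -0.382]]
  ]
}}

```text
clock: 2.1
tcp_pos: [549.7, 289.1, 126.0]
tcp_rot: [-180.0, -0.1, 87.5]
wrist_force: [0.1, -0.2, 0.2]
opening: 45.9
```

```bash
python3 - <<'E'
from go import *
s=status.observe(); print(s['opening'],s['joint_vel'].round(1))
p,d,c=grab('scene'); a=cv2.resize(p[110:210,270:400],(780,600),interpolation=cv2.INTER_CUBIC); cv2.imwrite('pics/c.png',a)
print(proj([s['tcp_pos']+[0,0,-19],[545.6,289,60]],c))
goal(546,292,50,87.8)
E
```

```text
45.91984198030476 [-1.9 -2.4  3.1 -3.2  4.2 -1.5]
[[317.59635364 134.33857403]
 [316.46167141 144.21159869]]
from [548.4 286.4 126.5] [-1.799e+02  5.000e-02  8.751e+01] q [26.5 26.8 92.3  0.  61.  29. ] t 2.15
to [546 292  50] -> [0.0112, -0.005, 0.153] [-0.0012, 0.0006, -0.0032]
```

View pics/c.png

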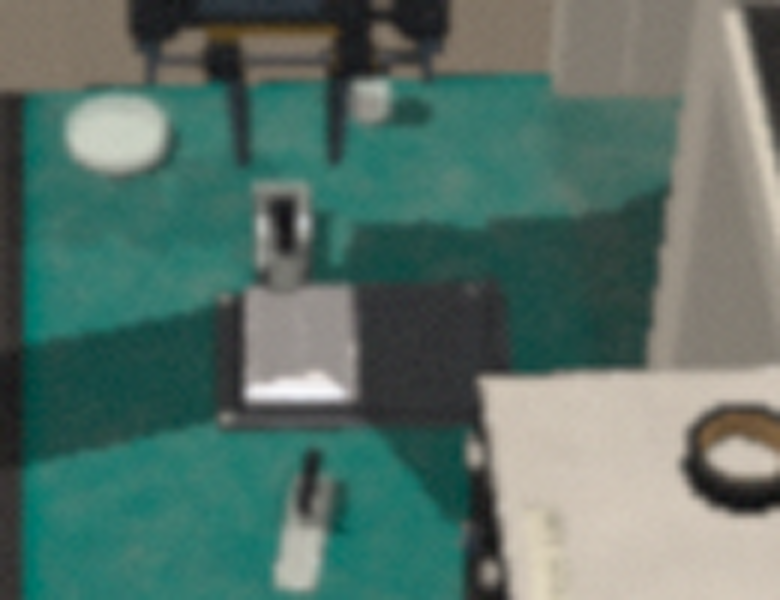

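The fingers straddle the fin in x (crop fingers at 240 and 335, fin at 283) and the predicted fin top matches. Descending and closing.

Emit:
{"api": "carry_out", "payload": {
  "targets": [
    [[0, 0.011, -0.005, 0.05, 0, 0, -0.003], [0, 0.011, -0.005, 0.1, 0, 0, -0.003], [0, 0.011, -0.005, 0.153, 0, 0, -0.003], [0, 0.011, -0.005, 0.153, 0, 0, -0.003], [0, 0.011, -0.005, 0.153, 0, 0, -0.003], [1, 0.011, -0.005, 0.153, 0, 0, -0.003], [1, 0.011, -0.005, 0.153, 0, 0, -0.003], [1, 0.011, -0.005, 0.153, 0, 0, -0.003], [1, 0.011, -0.005, 0.153, 0, 0, -0.003], [1, 0.011, -0.005, 0.153, 0, 0, -0.003], [1, 0.011, -0.005, 0.153, 0, 0, -0.003]]
  ],
  "squeeze": 20
}}

```text
clock: 3.07
tcp_pos: [546.8, 289.9, 53.3]
tcp_rot: [179.8, -0.0, 87.6]
wrist_force: [3.5, -0.4, 1.5]
opening: 11.8
```

```bash
python3 - <<'E'
from go import *
s=status.observe(); print(s['opening'],s['wrist_force'].round(1))
p=s['tcp_pos']; goal(p[0]+1.3,p[1]+33,p[2],s['tcp_rot'][2])
E
```

```text
11.831962993041317 [ 3.5 -0.4  1.5]
from [546.8 289.9  53.3] [ 1.7979e+02 -5.0000e-02  8.7650e+01] q [26.9 31.  97.1 -0.1 51.7 29.3] t 3.07
to [548.1 322.9  53.3] -> [0.0661, -0.0001, 0.0001] [0.0024, -0.0005, -0.0]
```

Emit:
{"api": "carry_out", "payload": {
  "targets": [
    [[1, 0.006, 0, 0, 0, 0, 0], [1, 0.012, 0, 0, 0, 0, 0], [1, 0.018, 0, 0, 0, 0, 0], [1, 0.024, 0, 0, 0, 0, 0], [1, 0.03, 0, 0, 0, 0, 0], [1, 0.036, 0, 0, 0, 0, 0], [1, 0.042, 0, 0, 0, 0, 0], [1, 0.048, 0, 0, 0, 0, 0], [1, 0.052, 0, 0, 0, 0, 0], [1, 0.056, 0, 0, 0, 0, 0], [1, 0.06, 0, 0, 0, 0, 0], [1, 0.06, 0, 0, 0, 0, 0]]
  ]
}}

```text
clock: 4.07
tcp_pos: [547.9, 319.8, 53.3]
tcp_rot: [179.8, 0.0, 87.7]
wrist_force: [4.2, -3.5, 6.0]
opening: 11.7
```

Emit:
{"api": "carry_out", "payload": {
  "targets": [
    [[1, 0.004, 0, 0, 0, 0, 0], [1, 0.008, 0, 0, 0, 0, 0], [1, 0.01, 0, 0, 0, 0, 0], [1, 0.01, 0, 0, 0, 0, 0]]
  ]
}}

```text
clock: 4.4
tcp_pos: [547.9, 320.2, 53.3]
tcp_rot: [179.9, 0.5, 87.8]
wrist_force: [5.8, -16.0, 10.1]
opening: 11.8
```

Emit:
{"api": "carry_out", "payload": {
  "targets": [
    [[1, -0.008, 0, 0, 0, 0, 0], [0, -0.008, 0, 0, 0, 0, 0], [0, -0.008, 0, 0, 0, 0, 0], [0, -0.008, 0, 0, 0, 0, 0], [0, -0.008, 0, -0.05, 0, 0, 0], [0, -0.008, 0, -0.1, 0, 0, 0], [0, -0.008, 0, -0.2, 0, 0, 0], [0, -0.008, 0, -0.2, 0, 0, 0], [0, -0.008, 0, -0.2, 0, 0, 0]]
  ]
}}

```text
clock: 5.15
tcp_pos: [547.6, 322.3, 155.7]
tcp_rot: [179.7, -0.2, 87.6]
wrist_force: [1.0, 0.1, -0.0]
opening: 45.5
```

```bash
python3 - <<'E'
from go import *
# lifter origin: all-rect centre is at lifter x=+25 ; grip centre = origin
a=np.radians(13.4); print('origin from blade',np.array([503.4,-151.4])-25*np.array([np.cos(a),np.sin(a)]))
goal(479.3,-156.5,150,13.4)
E
```

```text
origin from blade [ 479.08060304 -157.19369759]
from [547.6 322.3 155.7] [179.73  -0.21  87.64] q [29.4 26.6 88.1  0.  65.  31.8] t 5.15
to [ 479.3 -156.5  150. ] -> [-0.9625, -0.0972, 0.0073] [0.0011, -0.004, 0.8249]
```

Emit:
{"api": "carry_out", "payload": {
  "targets": [
    [[0, -0.962, -0.097, 0, 0, 0, 0.825], [0, -0.962, -0.097, 0, 0, 0, 0.825], [0, -0.962, -0.097, 0, 0, 0, 0.825], [0, -0.962, -0.097, 0, 0, 0, 0.825], [0, -0.962, -0.097, 0, 0, 0, 0.825], [0, -0.962, -0.097, 0, 0, 0, 0.825], [0, -0.962, -0.097, 0, 0, 0, 0.825], [0, -0.962, -0.097, 0, 0, 0, 0.825], [0, -0.962, -0.097, 0, 0, 0, 0.825], [0, -0.962, -0.097, 0, 0, 0, 0.825], [0, -0.962, -0.097, 0, 0, 0, 0.825], [0, -0.962, -0.097, 0, 0, 0, 0.825]]
  ]
}}

```text
clock: 6.15
tcp_pos: [475.9, -160.2, 150.4]
tcp_rot: [-179.9, 0.2, 13.2]
wrist_force: [-0.2, 0.3, -0.8]
opening: 45.4
```

Emit:
{"api": "carry_out", "payload": {
  "targets": [
    [[0, 0, 0, 0, 0, 0, 0], [0, 0, 0, 0, 0, 0, 0], [0, 0, 0, 0, 0, 0, 0]]
  ]
}}

```text
clock: 6.4
tcp_pos: [477.2, -156.7, 151.0]
tcp_rot: [-179.9, 0.1, 13.4]
wrist_force: [-0.3, -0.1, 0.3]
opening: 45.9
```

```bash
python3 - <<'E'
from go import *
goal(479.3,-156.5,33,13.4)
p,d,c=grab('top'); hsv=cv2.cvtColor(p,cv2.COLOR_BGR2HSV)
m=np.zeros(p.shape[:2],bool); m[184:198,215:244]=1
print('fin z60',rect(m&(hsv[...,2]<60),60,c))
E
```

```text
from [ 477.2 -156.7  151. ] [-1.7986e+02  1.5000e-01  1.3360e+01] q [-19.5  15.9 105.9   0.   58.3  57.1] t 6.4
to [ 479.3 -156.5   33. ] -> [0.0047, 0.0011, 0.236] [-0.0016, 0.0016, -0.0005]
fin z60 {'center': array([546.7, 314.9]), 'axis': np.float64(84.51), 'size': array([17. ,  8.4]), 'rect': ((547.0669555664062, 315.0290222167969), (15.249429702758789, 7.9163079261779785), 75.64796447753906)}
```

Lock is open: the fin moved about 28 mm and stopped hard. Descending onto the lifter grip.

Emit:
{"api": "carry_out", "payload": {
  "targets": [
    [[0, 0.004, 0, 0.07, 0, 0, 0], [0, 0.004, 0, 0.14, 0, 0, 0], [0, 0.004, 0, 0.2, 0, 0, 0], [0, 0.004, 0, 0.234, 0, 0, 0], [0, 0.004, 0, 0.234, 0, 0, 0], [0, 0.004, 0, 0.234, 0, 0, 0], [1, 0.004, 0, 0.234, 0, 0, 0], [1, 0.004, 0, 0.234, 0, 0, 0], [1, 0.004, 0, 0.234, 0, 0, 0], [1, 0.004, 0, 0.234, 0, 0, 0], [1, 0.004, 0, 0.234, 0, 0, 0], [1, 0.004, 0, 0.234, 0, 0, 0]]
  ],
  "squeeze": 40
}}

```text
clock: 7.45
tcp_pos: [480.4, -157.5, 36.1]
tcp_rot: [180.0, -0.1, 13.3]
wrist_force: [-1.3, 0.7, 3.8]
opening: 13.6
```

```bash
python3 - <<'E'
from go import *
s=status.observe(); print(s['opening'],s['wrist_force'].round(2),s['ft_torque'].round(2))
E
```

```text
13.584644119323006 [-1.31  0.68  3.76] [ 0.1   0.06 -0.01]
```

Emit:
{"api": "carry_out", "payload": {
  "targets": [
    [[1, 0, 0, -0.02, 0, 0, 0], [1, 0, 0, -0.08, 0, 0, 0], [1, 0, 0, -0.16, 0, 0, 0], [1, 0, 0, -0.2, 0, 0, 0], [1, 0, 0, -0.2, 0, 0, 0], [1, 0, 0, -0.2, 0, 0, 0], [1, 0, 0, -0.2, 0, 0, 0]]
  ]
}}

```text
clock: 8.03
tcp_pos: [479.0, -157.1, 134.6]
tcp_rot: [-179.9, 0.1, 13.4]
wrist_force: [-0.6, 0.5, -1.3]
opening: 13.6
```

```bash
python3 - <<'E'
from go import *
t=stand(-180,0); goal(t[0],t[1],130,-2.2)
s=status.observe(); print(s['wrist_force'].round(2),s['ft_torque'].round(2),s['opening'])
E
```

```text
from [ 479.  -157.1  134.6] [-1.7994e+02  1.1000e-01  1.3350e+01] q [-19.5  17.1 107.1  -0.   56.   57.2] t 8.03
to [404.8 221.2 130. ] -> [0.0304, -0.7704, 0.01] [-0.0005, 0.0013, 0.1728]
[-0.55  0.52 -1.27] [ 0.03  0.06 -0.02] 13.646165820011072
```

Emit:
{"api": "carry_out", "payload": {
  "targets": [
    [[1, 0.03, -0.07, 0, 0, 0, 0.02], [1, 0.03, -0.14, 0, 0, 0, 0.04], [1, 0.03, -0.21, 0, 0, 0, 0.06], [1, 0.03, -0.28, 0, 0, 0, 0.08], [1, 0.03, -0.35, 0, 0, 0, 0.1], [1, 0.03, -0.42, 0, 0, 0, 0.12], [1, 0.03, -0.49, 0, 0, 0, 0.14], [1, 0.03, -0.56, 0, 0, 0, 0.16], [1, 0.03, -0.63, 0, 0, 0, 0.173], [1, 0.03, -0.7, 0, 0, 0, 0.173], [1, 0.03, -0.75, 0, 0, 0, 0.173], [1, 0.03, -0.77, 0, 0, 0, 0.173]]
  ]
}}

```text
clock: 9.03
tcp_pos: [403.9, 222.9, 133.7]
tcp_rot: [179.9, 0.2, -2.0]
wrist_force: [-0.8, -0.7, -0.3]
opening: 14.1
```

Emit:
{"api": "carry_out", "payload": {
  "targets": [
    [[1, 0, 0, 0, 0, 0, 0], [1, 0, 0, 0, 0, 0, 0], [1, 0, 0, 0, 0, 0, 0]]
  ]
}}

```text
clock: 9.28
tcp_pos: [405.5, 219.3, 134.7]
tcp_rot: [179.9, 0.1, -2.3]
wrist_force: [-0.2, -0.5, -0.8]
opening: 13.8
```

```bash
python3 - <<'E'
from go import *
s=status.observe(); t=stand(-180,0); goal(t[0],t[1],50,-2.2); 
p,d,c=grab('top'); b=cv2.resize(p[140:240,205:305],(600,600),interpolation=cv2.INTER_CUBIC); cv2.imwrite('pics/d.png',b)
z=s['tcp_pos'][2]-36; 
for n,x in (('tip pred',85),):
    q=s['tcp_pos'][:2]+np.array([np.cos(np.radians(-2.2)),np.sin(np.radians(-2.2))])*x
    uv=proj([[q[0],q[1],z+2]],c)[0]; print(n,q,uv,(uv-[205,140])*6)
p2,d2,c2=grab('scene'); b=cv2.resize(p2[120:220,260:390],(780,600),interpolation=cv2.INTER_CUBIC); cv2.imwrite('pics/e.png',b)
E
```

```text
from [405.5 219.3 134.7] [ 1.7991e+02  9.0000e-02 -2.2600e+00] q [ 27.   13.5 112.3  -0.   54.3 119.3] t 9.28
to [404.8 221.2  50. ] -> [-0.0012, -0.004, 0.1694] [0.001, 0.001, -0.0007]
tip pred [490.42092897 216.08089952] [254.45340117 209.7357139 ] [296.720407   418.41428342]
```

View pics/d.png

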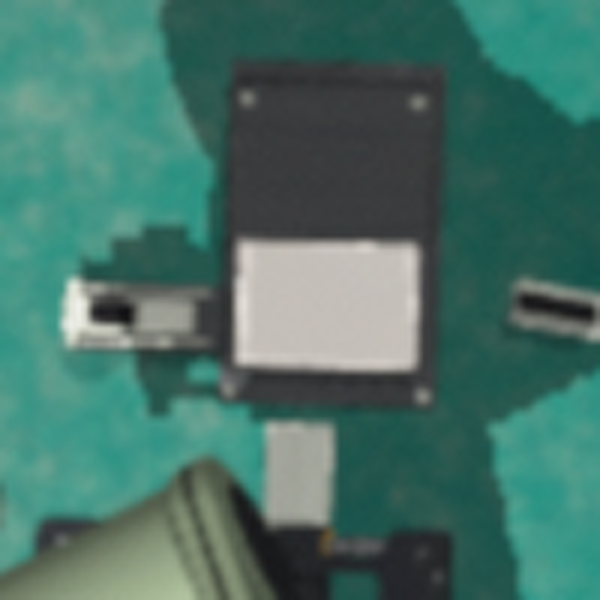

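The crop shows the lifter tip at (300,421), within 3 px (0.7 mm) of the prediction. The lock is open with its tongue clear, and the carrier is undisturbed. Descending in front of the stand.

Emit:
{"api": "carry_out", "payload": {
  "targets": [
    [[1, 0, -0.004, 0.05, 0, 0, 0], [1, 0, -0.004, 0.1, 0, 0, 0], [1, -0.001, -0.004, 0.15, 0, 0, 0], [1, -0.001, -0.004, 0.17, 0, 0, 0], [1, -0.001, -0.004, 0.175, 0, 0, 0], [1, -0.001, -0.004, 0.175, 0, 0, 0], [1, -0.001, -0.004, 0.175, 0, 0, 0]]
  ]
}}

```text
clock: 9.97
tcp_pos: [406.2, 222.5, 48.6]
tcp_rot: [-180.0, -0.1, -2.3]
wrist_force: [0.4, 0.2, -0.7]
opening: 13.9
```

```bash
python3 - <<'E'
from go import *
t=stand(-180,0); goal(t[0],t[1],43.6,-2.2); t=stand(-129,0); goal(t[0],t[1],43.6,-2.2)
E
```

```text
from [406.2 222.5  48.6] [-1.7997e+02 -7.0000e-02 -2.2700e+00] q [ 27.3  20.4 118.3  -0.   41.2 119.6] t 9.97
to [404.8 221.2  43.6] -> [-0.0026, 0.0026, 0.0099] [-0.0003, -0.0008, -0.0008]
from [406.2 222.5  48.6] [-1.7997e+02 -7.0000e-02 -2.2700e+00] q [ 27.3  20.4 118.3  -0.   41.2 119.6] t 9.97
to [455.8 219.3  43.6] -> [0.0994, 0.0025, 0.01] [-0.0003, -0.0008, -0.0008]
```

Emit:
{"api": "carry_out", "payload": {
  "targets": [
    [[1, -0.002, 0.002, 0.01, 0, 0, 0], [1, -0.002, 0.002, 0.01, 0, 0, 0], [1, -0.002, 0.002, 0.01, 0, 0, 0]]
  ]
}}

```text
clock: 10.22
tcp_pos: [404.4, 221.7, 43.3]
tcp_rot: [-180.0, -0.0, -2.2]
wrist_force: [0.1, -0.7, -2.0]
opening: 13.8
```

```bash
python3 - <<'E'
from go import *
p,d,c=grab('scene'); 
for i in range(3):
    print(status.observe()['tcp_pos'].round(2)); optics.camera('top')
b=cv2.resize(p[130:200,280:370],(771,600),interpolation=cv2.INTER_CUBIC); cv2.imwrite('pics/e.png',b)
E
```

```text
[404.42 221.76  43.3 ]
[404.5  221.85  43.32]
[404.47 221.87  43.25]
```

View pics/e.png

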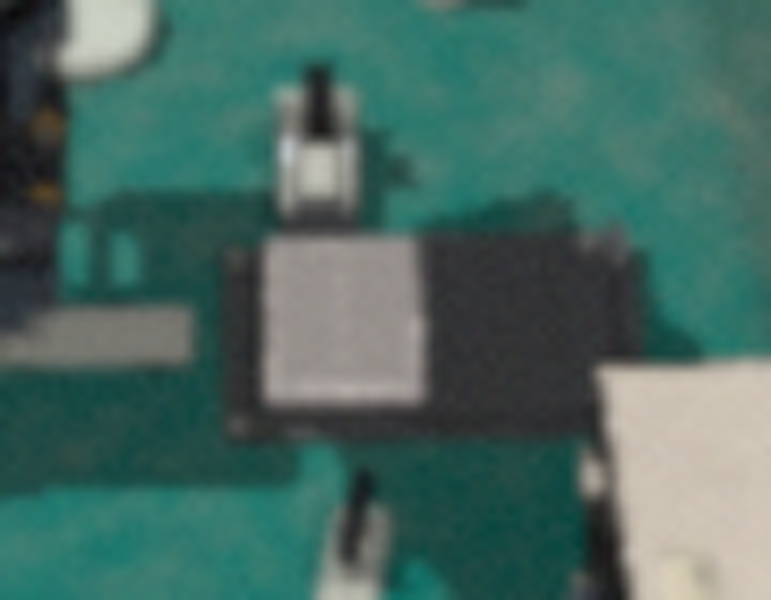

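The blade is level and centred in front of the gap: tip at crop (190,335), carrier front edge at x=262 spanning y 235–400. Inserting now, watching force.

Emit:
{"api": "carry_out", "payload": {
  "targets": [
    [[1, 0.01, 0, 0, 0, 0, 0], [1, 0.02, 0, 0, 0, 0, 0], [1, 0.03, 0, 0, 0, 0, 0], [1, 0.04, 0, 0, 0, 0, 0], [1, 0.05, 0, 0, 0, 0, 0], [1, 0.06, 0, 0, 0, 0, 0], [1, 0.065, 0, 0, 0, 0, 0], [1, 0.07, 0, 0, 0, 0, 0], [1, 0.075, 0, 0, 0, 0, 0], [1, 0.075, 0, 0, 0, 0, 0]]
  ]
}}

```text
clock: 11.25
tcp_pos: [442.3, 220.3, 42.9]
tcp_rot: [-180.0, -0.0, -2.2]
wrist_force: [0.7, -0.2, -0.9]
opening: 13.9
```

```bash
python3 - <<'E'
from go import *
s=status.observe(); print(s['wrist_force'].round(2),s['ft_torque'].round(2))
t=stand(-127,0); goal(t[0],t[1],43.3,-2.2)
p,d,c=grab('top'); hsv=cv2.cvtColor(p,cv2.COLOR_BGR2HSV); m=np.zeros(p.shape[:2],bool); m[175:202,242:280]=1
print(rect(m&(hsv[...,2]>130)&(hsv[...,1]<60),20,c))
E
```

```text
[ 0.72 -0.22 -0.87] [ 0.01 -0.02 -0.02]
from [442.3 220.3  42.9] [-1.7999e+02 -2.0000e-02 -2.2200e+00] q [ 25.2  23.  114.6  -0.   42.3 117.4] t 11.25
to [457.8 219.2  43.3] -> [0.0311, 0.0011, -0.0007] [-0.0001, -0.0003, -0.0002]
{'center': array([551.7, 215.5]), 'axis': np.float64(86.29), 'size': array([93.9, 65.5]), 'rect': ((551.5528564453125, 215.7264404296875), (92.36308288574219, 64.28913879394531), 89.61720275878906)}
```

Emit:
{"api": "carry_out", "payload": {
  "targets": [
    [[1, 0.01, 0, 0, 0, 0, 0], [1, 0.02, 0, 0, 0, 0, 0], [1, 0.03, 0, 0, 0, 0, 0], [1, 0.03, 0, 0, 0, 0, 0], [1, 0.03, 0.001, -0.006, 0, 0, 0], [1, 0.03, 0.001, -0.013, 0, 0, 0], [1, 0.031, 0.001, -0.02, 0, 0, 0], [1, 0.032, 0.001, -0.027, 0, 0, 0], [1, 0.034, 0.001, -0.034, 0, 0, 0], [1, 0.034, 0.001, -0.034, 0, 0, 0]]
  ]
}}

```text
clock: 12.13
tcp_pos: [459.2, 219.3, 60.8]
tcp_rot: [-180.0, -0.1, -2.2]
wrist_force: [-0.4, 0.6, -1.6]
opening: 13.6
```

```bash
python3 - <<'E'
from go import *
s=status.observe(); print(s['wrist_force'].round(2),s['ft_torque'].round(2),s['tcp_pos'].round(1),s['tcp_rot'].round(2))
p,d,c=grab('scene'); b=cv2.resize(p[130:200,280:370],(771,600),interpolation=cv2.INTER_CUBIC); cv2.imwrite('pics/f.png',b)
E
```

```text
[-0.41  0.6  -1.56] [ 0.    0.1  -0.01] [459.2 219.3  60.8] [-1.7996e+02 -8.0000e-02 -2.2100e+00]
```

View pics/f.png

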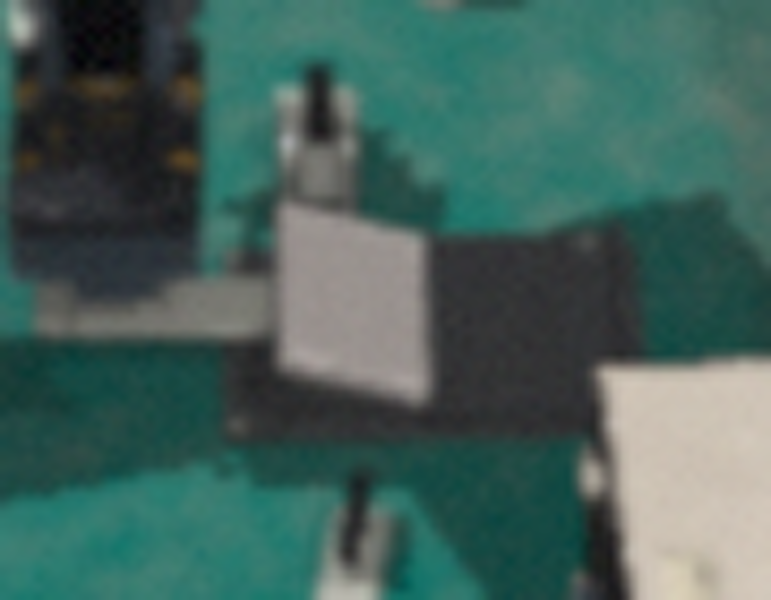

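The carrier is tipped about 20° with its far edge against the step (crop 430, 235–400) and the blade squarely under it. Continuing the arc.

Emit:
{"api": "carry_out", "payload": {
  "targets": [
    [[1, 0.007, 0, -0.012, 0, 0, 0], [1, 0.013, 0, -0.02, 0, 0, 0], [1, 0.02, 0, -0.028, 0, 0, 0], [1, 0.027, 0, -0.035, 0, 0, 0], [1, 0.035, 0, -0.041, 0, 0, 0], [1, 0.044, 0, -0.046, 0, 0, 0], [1, 0.054, 0, -0.05, 0, 0, 0], [1, 0.064, 0, -0.052, 0, 0, 0], [1, 0.074, 0, -0.054, 0, 0, 0], [1, 0.074, 0, -0.054, 0, 0, 0]]
  ]
}}

```text
clock: 13.02
tcp_pos: [497.3, 217.9, 87.1]
tcp_rot: [-180.0, -0.1, -2.2]
wrist_force: [-0.5, 0.3, -1.9]
opening: 13.6
```

```bash
python3 - <<'E'
from go import *
s=status.observe(); print(s['wrist_force'].round(2),s['ft_torque'].round(2),s['tcp_pos'].round(1),s['tcp_rot'].round(2))
p,d,c=grab('scene'); b=cv2.resize(p[120:190,280:370],(771,600),interpolation=cv2.INTER_CUBIC); cv2.imwrite('pics/g.png',b)
E
```

```text
[-0.47  0.3  -1.89] [ 0.02  0.02 -0.01] [497.3 217.9  87.1] [-1.7997e+02 -1.0000e-01 -2.2300e+00]
```

View pics/g.png

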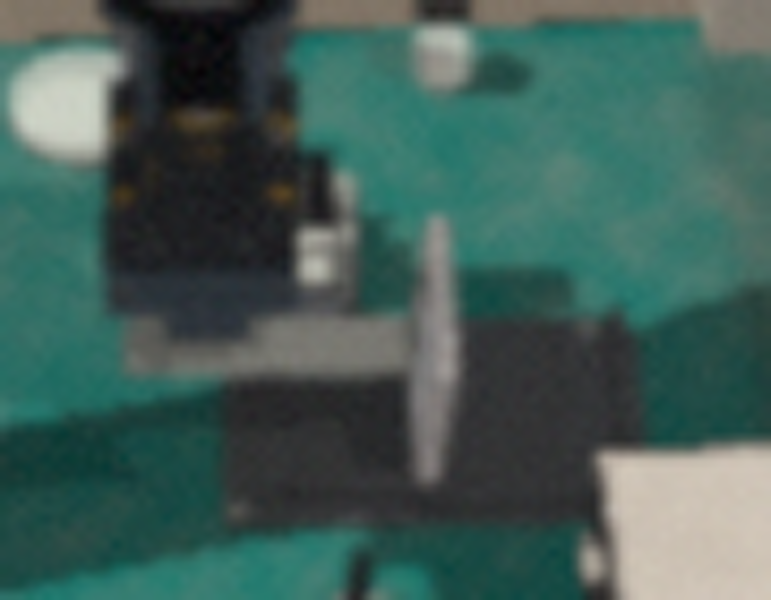

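The carrier stands nearly upright against the blade tip (crop 435, 215–485). Pushing past vertical.

Emit:
{"api": "carry_out", "payload": {
  "targets": [
    [[1, 0.006, 0, 0, 0, 0, 0], [1, 0.012, 0, 0, 0, 0, 0], [1, 0.018, 0, 0, 0, 0, 0], [1, 0.024, 0, 0, 0, 0, 0], [1, 0.03, 0, 0, 0, 0, 0], [1, 0.036, 0, 0, 0, 0, 0], [1, 0.042, 0, 0, 0, 0, 0], [1, 0.042, 0, 0, 0, 0, 0], [1, 0.042, 0, 0, 0, 0, 0], [1, 0.042, 0, 0, 0, 0, 0]]
  ]
}}

```text
clock: 13.9
tcp_pos: [516.5, 216.8, 86.8]
tcp_rot: [180.0, 0.0, -2.2]
wrist_force: [0.4, 0.5, -0.8]
opening: 14.0
```

```bash
python3 - <<'E'
from go import *
s=status.observe(); print(s['wrist_force'].round(2),s['tcp_pos'].round(1))
p,d,c=grab('top'); b=cv2.resize(p[140:240,205:305],(600,600),interpolation=cv2.INTER_CUBIC); cv2.imwrite('pics/h.png',b)
E
```

```text
[ 0.38  0.45 -0.76] [516.5 216.8  86.8]
```

View pics/h.png

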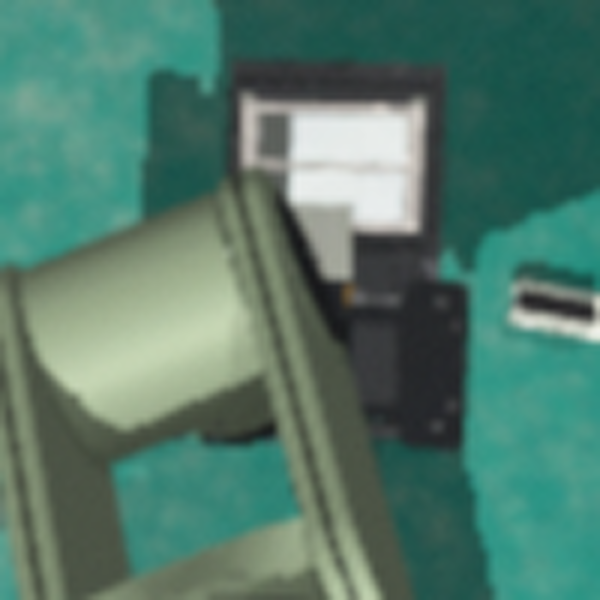

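The carrier lies face up on the deck with its slides showing (crop 240–425, 95–235). Rising, then taking the lifter back to its bare starting spot.

Emit:
{"api": "carry_out", "payload": {
  "targets": [
    [[1, 0, 0, -0.04, 0, 0, 0], [1, -0.02, 0, -0.09, 0, 0, 0], [1, -0.07, 0, -0.11, 0, 0, 0], [1, -0.12, 0, -0.11, 0, 0, 0], [1, -0.16, 0, -0.11, 0, 0, 0], [1, -0.16, 0, -0.11, 0, 0, 0], [1, -0.16, 0, -0.11, 0, 0, 0]]
  ]
}}

```text
clock: 14.53
tcp_pos: [436.0, 220.0, 142.3]
tcp_rot: [-180.0, -0.0, -2.2]
wrist_force: [0.5, 0.7, -0.5]
opening: 13.7
```

```bash
python3 - <<'E'
from go import *
p,d,c=grab('top'); W=world(d,c); hsv=cv2.cvtColor(p,cv2.COLOR_BGR2HSV); m=np.zeros(p.shape[:2],bool); m[150:185,240:282]=1
m=m&(hsv[...,2]>120); r=rect(m,24,c); print(r)
a=np.radians(YAW); R=np.array([[np.cos(a),-np.sin(a)],[np.sin(a),np.cos(a)]]); print('in stand',R.T@(np.array(r['rect'][0])-O))
w=W[m]; w=w[~np.isnan(w[:,0])]; A=np.c_[w[:,:2]-w[:,:2].mean(0),np.ones(len(w))]; k=np.linalg.lstsq(A,w[:,2],rcond=None)[0]; print('plane',k)
goal(479.3,-156.5,134,13.4)
E
```

```text
{'center': array([622.3, 209.8]), 'axis': np.float64(88.23), 'size': array([92.7, 67.6]), 'rect': ((622.3108520507812, 213.07713317871094), (93.98088836669922, 66.20890808105469), 87.41262817382812)}
in stand [37.63007289  0.22183274]
plane [-3.63338954e-02  4.21106158e-03  2.25092722e+01]
from [437.1 220.2 142.3] [-1.7997e+02 -8.0000e-02 -2.1800e+00] q [ 25.4  15.3 108.4  -0.   56.2 117.6] t 14.58
to [ 479.3 -156.5  134. ] -> [0.113, 0.7496, 0.0164] [-0.0002, -0.0009, -0.1731]
```

The carrier sits at stand x=38, y=0 and is flat within about 2°, so it is in range. Moving the lifter back.

Emit:
{"api": "carry_out", "payload": {
  "targets": [
    [[1, 0.01, 0.07, 0, 0, 0, -0.02], [1, 0.02, 0.14, 0, 0, 0, -0.04], [1, 0.03, 0.21, 0, 0, 0, -0.06], [1, 0.04, 0.28, 0, 0, 0, -0.08], [1, 0.05, 0.35, 0, 0, 0, -0.1], [1, 0.06, 0.42, 0, 0, 0, -0.12], [1, 0.07, 0.49, 0, 0, 0, -0.14], [1, 0.08, 0.56, 0, 0, 0, -0.16], [1, 0.09, 0.63, 0, 0, 0, -0.173], [1, 0.11, 0.7, 0, 0, 0, -0.173], [1, 0.113, 0.74, 0.01, 0, 0, -0.173], [1, 0.113, 0.75, 0.016, 0, 0, -0.173]]
  ]
}}

```text
clock: 15.58
tcp_pos: [480.3, -161.1, 133.7]
tcp_rot: [179.9, -0.1, 13.1]
wrist_force: [0.0, 1.9, -1.7]
opening: 14.3
```

Emit:
{"api": "carry_out", "payload": {
  "targets": [
    [[1, 0, 0, 0.05, 0, 0, 0], [1, 0, 0, 0.1, 0, 0, 0], [1, 0, 0, 0.14, 0, 0, 0], [1, 0, 0, 0.16, 0, 0, 0], [1, 0, 0, 0.16, 0, 0, 0], [1, 0, 0, 0.16, 0, 0, 0]]
  ]
}}

```text
clock: 16.08
tcp_pos: [479.1, -156.8, 53.9]
tcp_rot: [-180.0, 0.0, 13.4]
wrist_force: [0.9, -0.1, -1.0]
opening: 13.8
```

```bash
python3 - <<'E'
from go import *
goal(479.3,-156.5,36.2,13.4); print(status.observe()['wrist_force'])
E
```

```text
from [ 479.1 -156.8   53.9] [-1.7999e+02  1.0000e-02  1.3370e+01] q [-19.4  22.8 112.7   0.   44.5  57.2] t 16.08
to [ 479.3 -156.5   36.2] -> [0.0004, -0.0004, 0.0355] [-0.0001, 0.0001, -0.0003]
[ 0.87243551 -0.09223239 -1.00321377]
```

Emit:
{"api": "carry_out", "payload": {
  "targets": [
    [[1, 0, 0, 0.012, 0, 0, 0], [1, 0, 0, 0.024, 0, 0, 0], [1, 0, 0, 0.03, 0, 0, 0], [1, 0, 0, 0.034, 0, 0, 0], [1, 0, 0, 0.0365, 0, 0, 0], [1, 0, 0, 0.0365, 0, 0, 0], [1, 0, 0, 0.0365, 0, 0, 0]]
  ]
}}

```text
clock: 16.67
tcp_pos: [478.7, -156.9, 36.1]
tcp_rot: [180.0, -0.0, 13.4]
wrist_force: [-1.3, 1.5, 2.7]
opening: 14.0
```

On the worktop: z = 36.1, the same as at pick-up, and the force is now upward. Releasing and rising.

Emit:
{"api": "carry_out", "payload": {
  "targets": [
    [[0, 0, 0, 0, 0, 0, 0], [0, 0, 0, 0, 0, 0, 0], [0, 0, 0, 0, 0, 0, 0], [0, 0, 0, 0, 0, 0, 0], [0, 0, 0, -0.04, 0, 0, 0], [0, 0, 0, -0.12, 0, 0, 0], [0, 0, 0, -0.2, 0, 0, 0], [0, -0.1, 0, -0.26, 0, 0, 0], [0, -0.2, 0, -0.3, 0, 0, 0], [0, -0.25, 0, -0.3, 0, 0, 0], [0, -0.25, 0, -0.3, 0, 0, 0], [0, -0.25, 0, -0.3, 0, 0, 0]]
  ]
}}

```text
clock: 17.67
tcp_pos: [354.9, -186.0, 186.5]
tcp_rot: [179.9, -0.0, 13.2]
wrist_force: [1.1, 1.2, 0.2]
opening: 46.1
```

```bash
python3 - <<'E'
from go import *
p,d,c=grab('top'); W=world(d,c); cv2.imwrite('pics/i.png',cv2.resize(p[130:250,175:475],(800,320),interpolation=cv2.INTER_CUBIC))
hsv=cv2.cvtColor(p,cv2.COLOR_BGR2HSV); S,V=hsv[...,1],hsv[...,2]
m=np.zeros(V.shape,bool); m[182:230,365:395]=1
print(rect(m&(S<90),2,c)); g=W[m&(V<50)&(S<130)]; print('grip top z',np.nanmedian(g[:,2])); bl=W[m&(S<60)&(V>100)]; print('blade z',np.nanmedian(bl[:,2]))
m=np.zeros(V.shape,bool); m[184:198,215:244]=1; print('fin',rect(m&(V<60),60,c)['center'])
m=np.zeros(V.shape,bool); m[150:185,240:282]=1; r=rect(m&(V>120),24,c); print('carrier',r['rect'])
E
```

```text
{'center': array([ 502. , -151.3]), 'axis': np.float64(-166.6), 'size': array([122.8,  35.4]), 'rect': ((502.165283203125, -151.49034118652344), (123.15936279296875, 35.58103942871094), 13.31166934967041)}
grip top z 43.82456740787893
blade z 1.8219087610007136
fin [546.7 314.9]
carrier ((625.4417724609375, 218.18731689453125), (101.36134338378906, 110.4117202758789), 0.22965052723884583)
```

View pics/i.png

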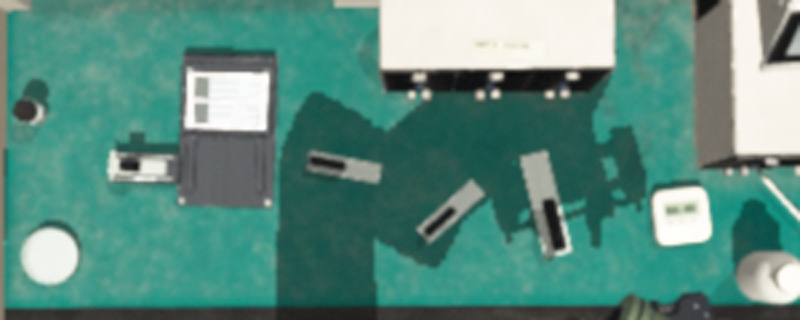

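The picture shows everything in place: carrier face up on the deck (185–272, 68–130), lock open (130,163), lifter flat (545,203). The last carrier rectangle caught lit deck pixels as well, so I'll redo it with a stricter threshold and hand in if it agrees.

```bash
python3 - <<'E'
from go import *
p,d,c=load('top'); V=cv2.cvtColor(p,cv2.COLOR_BGR2HSV)[...,2]
m=np.zeros(V.shape,bool); m[150:185,240:282]=1; r=rect(m&(V>180),24,c)['rect']; a=np.radians(YAW); R=np.array([[np.cos(a),-np.sin(a)],[np.sin(a),np.cos(a)]]); q=R.T@(np.array(r[0])-O); print(r,q)
s=status.observe(); print(s['joint_vel'].round(1))
if 24<q[0]<56 and abs(q[1])<20 and 55<min(r[1])<75: print('hand in',order.job_done())
E
```

```text
((621.9599609375, 213.1795196533203), (94.15312194824219, 66.80660247802734), 87.48332977294922) [37.27551002  0.31067381]
[ 1.6  2.5 -1.7  0.4 -0.8  0.3]
the job is handed in; nothing more can be done
hand in None
```

The job is done and handed in at about 18 s on the robot's clock; no verdict was reported. I slid the lock to its hard stop, tipped the carrier over the step with the 120 mm lifter, and stood the lifter back on its original spot.

Last checks before handing in:
- **Carrier:** it lies face up on the deck at stand x ≈ 37 mm, y ≈ 0 mm. Its tilt, measured just after the fall, was about 2°.
- **Lock:** the camera saw the fin move only 28 mm, against 30 mm of arm travel ending in a 16 N stop. I put the difference down to the fin's outline being only partly picked up.
- **Lifter:** it stands flat, with its blade at z ≈ 2 mm and grip top at 44 mm, about 1 mm from where it started.
- **Other things:** the bystanders and look-alikes look unmoved in the last picture; I did not measure them. The gripper was open and clear of everything.

One check failed: the first final fit of the carrier measured 101 x 110 mm because it included lit deck pixels. A stricter threshold gave 94 x 67 mm, which agrees with the earlier reading.

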